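# Carry a density-balance beam by its balance point to its stand

## Robot

A 7-joint arm with a two-finger parallel gripper is mounted at the origin on the work surface; the furniture and walls round the work are solid. World frame = base frame: x ahead of the robot, y to its left, z up, the work surface at z = 0. Lengths are in mm, angles in rad, forces in N, time in s.
With the tool pointing down it reaches from about 400 to 875 mm from the base axis. Payload 19.3 kg.
Tool frame: the origin (TCP) lies at the very end of the fingers, on their centre line; the grasp point (between the pads) lies 19 mm behind it (grip_point_offset is the z of the grasp point in the tool frame, in mm); z points along the fingers, x is the direction in which the jaws open and shut, and the axes are right-handed (so a half turn about z gives the same grasp; the last joint's range is limited). The gripper opens to 85 mm and grips with 20 to 120 N. Pads are 22 mm wide; open, the fingers measure 114 mm over their backs; the gripper's body (76 mm by 85 mm) begins 54 mm behind the grasp point. The pads swing forward as they close: fully open they stand 13 mm farther back than shut.
Start: joints at [1.108, 0.521, -0.036, 1.599, 0.021, 1.021, -0.113], TCP at [239.207, -577.403, 231.291] pointing down, gripper open.
Joint ranges: [-2.91, 2.91], [-0.3, 2.13], [-1.5, 1.42], [0.17, 2.43], [-1.26, 4.41], [0.16, 1.93], [-2.52, 2.52]. Speed limits (rad/s): [1.89, 1.89, 2.39, 2.39, 3.01, 3.01, 3.01].

## Interface

Orientations are given as a 3x3 rotation matrix whose columns are the frame's x, y, z axes.
In Python, from workcell import movep, movel, goto_joints, open_gripper, clamp, wait, inverse_kinematics, read_state, camera, PlanningError, finish_job, grip_point_offset gives the robot as it stands. Calls block until the motion is done:
- movep(position, orientation): joint-space move of the TCP to a pose.
- movel(position, frame=None, max_speed=150, guard=None): straight line of the TCP; frame=None keeps the orientation; max_speed is the mean speed in mm/s. With guard (N) it stops when the force on the tool has changed by that much, and returns True; else False.
- goto_joints(angles): joint-space move.
- open_gripper() and clamp(): open the fingers fully, or close them until they stop; the grip force is fixed at half the most.
- wait(seconds).
- inverse_kinematics(position, orientation): joint angles nearest the present ones, or None.
- read_state(): the state.
- camera(name): name is "scene" or "top" or "wrist"; returns a dict with "image" (420x560x3 uint8, blue, green, red), "range_z" (420x560 float32, mm along the optical axis (not along the pixel's ray), 0 where there is no reading), "fx", "fy", "cx", "cy" (pixels), "dist_coeffs" ([k1, k2, p1, p2, k3] as OpenCV has them; the pictures are not rectified), "cam_to_world" (4x4, takes a point from camera to world coordinates). Camera axes: x right, y up, looking along -z (the intrinsics and any distortion apply to the point x, -y, -z); pixel columns grow to the right and rows downward; lengths in mm; the calibration is good to about 2 mm. A picture is of the moment at which its call begins.
A pose or a line that the arm cannot do raises PlanningError and nothing moves.
- finish_job(): hands the job in, once; it reports no verdict.
The state is a dict: "time": time; "qpos": joint angles; "qvel": joint speeds; "joint_efforts": joint torques, N m; "eef_pos": TCP position; "tool_rot": TCP orientation; "ft_force": force on the tool from outside, world axes, zero at the start; "torque": the same for the moment, N m; "finger_gap": finger opening in mm.
Only numpy, scipy, OpenCV 4.12 (cv2) and the standard library are available. Lean on these libraries where they do the work, as an engineer would, in place of code of your own. Each camera call takes 0.05 s, during which the arm holds its last target.

## Task

Set up the density balance: slide the brass rider along the beam, still lying in its storage cradle, fully home against its stop collar next to the knife edge, so that the beam carries in balance. Then lift the beam straight out by its balance point (the bare bar between the knife block and the collar) and hold it level and still over the grey stand, lined up with it, cup on the side away from the rubber-topped rest post, with the knife edge centred about 2 cm above the two V notches, touching nothing but your gripper. Finish while still holding it there, so that I can brush the notches clean; keep the beam near level throughout, keep the rider home and leave the other things on the bench alone.

Things in the scene. Friction and masses are not known exactly. Their poses are not given: they have to be found in the camera images.
- balance (a point): balance point of the loose steel beam with the rider home: middle of the bare bar (12 mm wide, 14 mm high), 40 mm from the knife axis toward the rider; bare from 12 to 66 mm. Axes as the beam's. Beam with rider weighs 0.8 kg. Per mm that the rider is off home the balance point shifts 0.175 mm to the scale end
- knife (a point): middle of the knife edge: a dark square bar set on edge across the beam, 52 mm long, sticking out 14 mm either side of a 24 x 24 x 26 mm block; the point is on its lower edge, 40 mm from the balance point toward the cup, 4.5 mm below the bar's middle. Axes as the beam's
- cup (a point): middle of the cup on the beam, 75 mm from the knife axis on the side away from the rider, 2 mm below the bar's middle
- rider (a joint): distance in m of the rider from home: 0 is home against the stop collar, larger is farther toward the scale end (up to 0.10). It needs about 1.2 N to slide and stays where it is left
- rider_block (a point): middle of the rider: brass block round the bar, 26 mm along it, 28 mm across, 28 mm high, with a screw head of 16 mm diameter on top reaching 26 mm above this point. The point is 2 mm above the bar's middle; home is 84 mm from the knife axis (44 mm from the balance point). It slides along the beam's x
- beam: the whole beam, 339 mm long: capped cup of 55 mm diameter (29 mm above to 33 mm below the bar's middle) at its -x end, knife block, bar with scale, 20 mm end button at x = +237 mm. Origin on the knife axis at the bar's middle height, x from the cup toward the scale end, y along the knife edge, z up
- cradle: grey storage cradle, fixed, 345 x 84 mm, base 10 mm; origin under its middle, x toward the scale end. Cheeks at x = -66 mm (47 mm over all, 69 mm high) hold the knife ends in open-topped slots 12 mm deep, so the beam stays put while the rider is pushed; a fork at x = 149 mm (66 mm high) carries the bar, whose middle is 62 mm up. Beside the bar between them only the base
- stand: grey cast stand, fixed: base 230 x 100 mm, 19 mm high; origin under its middle, x from the notches toward the rest post, z up. Two cheeks (48 mm over all, 92 mm high) at x = -40 mm carry the V notches; at x = +95 mm a rest post with an 18 mm rubber top, 73 mm high; a bubble level between. The beam belongs parallel to x, scale end over the post, cup on the -x side
- notches (a point): bottom of the V notches, midway between the two cheeks of the stand, 80 mm above the bench; axes as the stand's. The knife edge is to be held about 20 mm above this point
- dropper: bystander: amber dropper bottle, 31 mm diameter, 91 mm high, origin under its middle
- petri: bystander: clear round dish, 64 mm diameter, 16 mm high, origin under its middle
- vial: bystander: small vial with a black cap, 23 mm diameter, 54 mm high, origin under its middle

How it is judged (in metres and radians):
On the way, in this order (a step that is already met when the one before it is completed fails the run):
1. the rider is slid home while the beam lies in its cradle (value of joint rider below 0.004 m and distance between knife and notches above 0.1 m and distance of beam from where it was at the start of the episode below 0.01 m), for 0.2 s.
2. the beam is lifted clear of the cradle by its balance point, near level (x of the grasp point in the frame of balance between -0.018 and 0.018 m and contact force between the fingers and beam above 2 N and height (world z) of balance above 0.082 m and angle between beam's own z axis and vertical below 0.15 rad and contact force between beam and cradle below 0.05 N and distance of beam from where it was at the start of the episode above 0.018 m), for 0.2 s.
At the end, for the whole second after the job is handed in: Gripped within 18 mm of the balance point; knife edge 10-35 mm above the notch bottoms, within 10 mm sideways; level within 0.07 rad, parallel to the stand within 0.10 rad, cup away from the rest post; at rest, not touching stand or cradle; rider within 5 mm of home (x of the grasp point in the frame of balance between -0.018 and 0.018 m and contact force between the fingers and beam above 2 N and z of knife in the frame of notches between 0.01 and 0.035 m and horizontal distance between knife and notches below 0.01 m and angle between beam's own z axis and vertical below 0.07 rad and angle between the x axis of beam and the x axis of stand, either way round below 0.1 rad and x of cup in the frame of notches below -0.05 m and value of joint rider below 0.005 m and linear speed of beam below 0.02 m/s and contact force between beam and stand below 0.05 N and contact force between beam and cradle below 0.05 N); the arm keeps its last pose, push and grip.
It fails at once if the beam is tipped more than 20 degrees (0.35 rad) (angle between beam's own z axis and vertical above 0.35 rad).
It fails at once if the dropper is moved more than 25 mm (distance of dropper from where it was at the start of the episode above 0.025 m).
It fails at once if the petri is moved more than 25 mm (distance of petri from where it was at the start of the episode above 0.025 m).
It fails at once if the vial is moved more than 25 mm (distance of vial from where it was at the start of the episode above 0.025 m).
It also fails if it takes over 54 s, if anything falls off the work surface, if the arm or the gripper's body presses on something with over 40 N, if the wrist force passes 120 N, or if a joint passes its speed limit or range.

## Working session

There is one attempt and no reset: what is moved stays moved. The work goes in short steps, each a Python script; the robot and the scene stay as the last script left them, time stands still between calls to the robot, and variables do not carry over. Pictures are saved under pics/ and viewed, and the job is handed in when it is done.

```bash
ls; mkdir -p pics
cat > h.py <<'E'
import numpy as np, cv2, pickle
def save(c,n):
    cv2.imwrite('pics/%s.png'%n,c['image']); pickle.dump(c,open('pics/%s.pkl'%n,'wb'))
def load(n): return pickle.load(open('pics/%s.pkl'%n,'rb'))
def K(c): return np.array([[c['fx'],0,c['cx']],[0,c['fy'],c['cy']],[0,0,1.]])
def rays(c,uv):
    uv=np.asarray(uv,float).reshape(-1,1,2)
    n=cv2.undistortPoints(uv,K(c),np.array(c['dist_coeffs'],float)).reshape(-1,2)
    d=np.c_[n[:,0],-n[:,1],-np.ones(len(n))]
    T=np.array(c['cam_to_world']); return T[:3,3],d@T[:3,:3].T
def onz(c,uv,z):
    o,d=rays(c,uv); return o+d*((z-o[2])/d[:,2])[:,None]
def bydepth(c,uv):
    uv=np.asarray(uv,float).reshape(-1,2); r=np.array([c['range_z'][int(v),int(u)] for u,v in uv])
    o,d=rays(c,uv); p=o+d*r[:,None]; p[r==0]=np.nan; return p
def cloud(c):
    h,w=c['range_z'].shape; u,v=np.meshgrid(np.arange(w),np.arange(h))
    return bydepth(c,np.c_[u.ravel(),v.ravel()]).reshape(h,w,3)
E
python3 - <<'E'
from h import *
from workcell import *
for n in ('scene','top','wrist'): 
    c=camera(n); save(c,n+'0'); print(n,np.round(c['cam_to_world'],2).tolist(),c['fx'],c['dist_coeffs'])
s=read_state(); print(s, grip_point_offset)
E
```

```text
pics
scene [[-0.75, 0.33, -0.57, -37.31], [-0.66, -0.34, 0.66, 587.8], [0.02, 0.88, 0.48, 576.21], [0.0, 0.0, 0.0, 1.0]] 478.9342983832512 [0.01876676 0.         0.         0.         0.        ]
top [[0.02, 0.99, -0.1, 437.92], [-1.0, 0.03, 0.01, -61.25], [0.01, 0.1, 0.99, 1023.08], [0.0, 0.0, 0.0, 1.0]] 392.5551354541718 [-0.05981653  0.          0.          0.          0.        ]
wrist [[0.38, 0.88, 0.27, 308.08], [-0.92, 0.37, 0.11, -548.43], [-0.0, -0.29, 0.96, 372.14], [0.0, 0.0, 0.0, 1.0]] 346.7922403440481 [-0.04467384  0.          0.          0.          0.        ]
{'time': 0.15, 'qpos': array([ 1.10779713,  0.52187877, -0.03633342,  1.59981107,  0.02119666,
        1.02108386, -0.11277669]), 'qvel': array([ 0.00206019, -0.00074786,  0.00204104, -0.00128999, -0.00030105,
       -0.00068098, -0.00049167]), 'joint_efforts': array([ 1.27765339e-03, -9.27387857e+01,  1.98026329e+00, -3.70057333e+01,
        1.78640900e-02,  6.49459325e-03, -6.06423873e-05]), 'eef_pos': array([ 239.1320705 , -577.20937798,  230.88046659]), 'tool_rot': array([[ 3.82788027e-01, -9.23836136e-01, -3.45815650e-04],
       [-9.23835859e-01, -3.82788181e-01,  7.17384129e-04],
       [-7.95119525e-04,  4.48708423e-05, -9.99999683e-01]]), 'ft_force': array([-0.50443904,  0.18093826, -0.43981797]), 'torque': array([-0.02274816,  0.03240648,  0.03999014]), 'finger_gap': 85.47566966019998} -18.700000000000003
```

View pics/scene0.png

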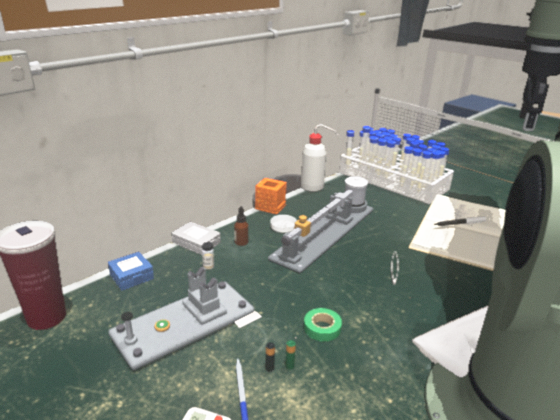

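View pics/top0.png

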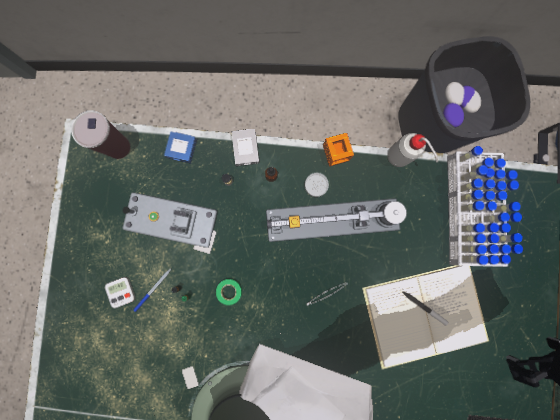

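Run:
```python
from h import *
c=load('top0'); im=c['image']
a=cv2.resize(im[170:260,255:420],None,fx=4.8,fy=4.8,interpolation=cv2.INTER_CUBIC)
cv2.imwrite('pics/t_cr.png',a)
a=cv2.resize(im[160:260,110:290],None,fx=4.4,fy=4.4,interpolation=cv2.INTER_CUBIC)
cv2.imwrite('pics/t_st.png',a)
c=load('scene0'); im=c['image']
a=cv2.resize(im[165:275,255:385],None,fx=5,fy=5,interpolation=cv2.INTER_CUBIC)
cv2.imwrite('pics/s_cr.png',a)
```

```text
(no output)
```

View pics/t_cr.png

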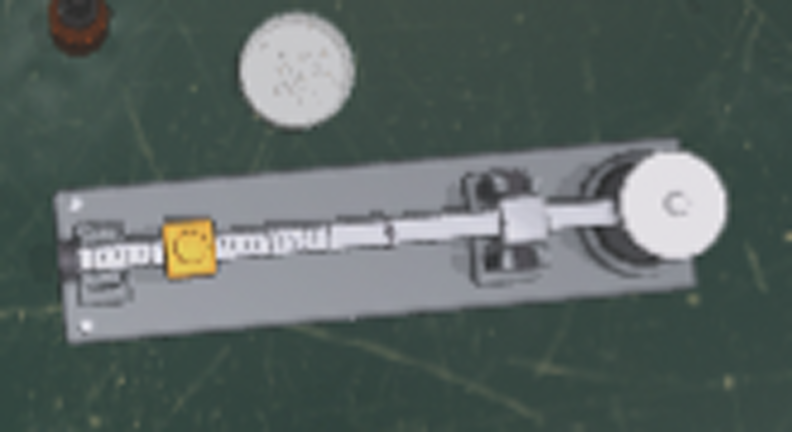

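View pics/t_st.png

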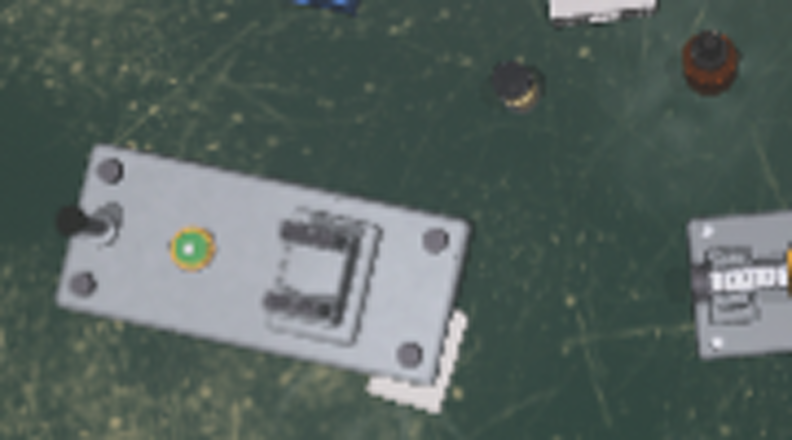

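View pics/s_cr.png

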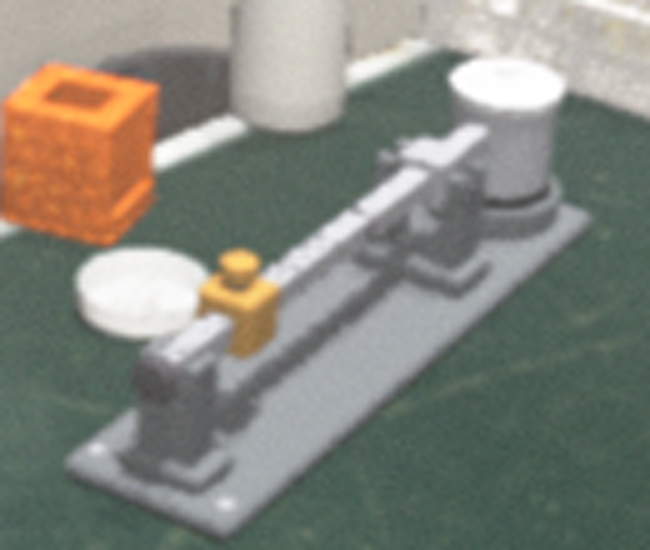

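Run:
```python
from h import *
c=load('top0')
def q(n,pts,off,s,z):
    p=np.array(pts,float)/s+np.array(off)-0.5+0.5/s
    w=onz(c,p,z); print(n,np.round(w,1).tolist()); return w
f=lambda w:(w.mean(0)[:2].round(1), )
w=q('cradle base',[(57,193),(678,140),(694,286),(70,342)],(255,170),4.8,10)
print(w.mean(0), [np.linalg.norm(w[i]-w[i-1]) for i in range(4)])
d=(w[0]+w[3]-w[1]-w[2]); print('yaw',np.arctan2(d[1],d[0]))
q('cup top',[(675,205)],(255,170),4.8,62+29); q('rider top',[(191,248)],(255,170),4.8,64+26); q('knifeblock',[(525,219)],(255,170),4.8,75); q('collar',[(390,231)],(255,170),4.8,72)
w=q('stand base',[(95,145),(469,220),(434,384),(57,303)],(110,160),4.4,19)
print(w.mean(0), [np.linalg.norm(w[i]-w[i-1]) for i in range(4)])
d=(w[0]+w[3]-w[1]-w[2]); print('yaw',np.arctan2(d[1],d[0]))
q('post',[(70,221)],(110,160),4.4,73)
q('cheek',[(318,230),(318+0,305)],(110,160),4.4,92)
C=cloud(c)
for n,uv in dict(cup=(395,213),rider=(294,221),bar=(330,219),basecr=(300,235),base=(150,232),dish=(316,184),drop=(271,173),vial=(228,179)).items(): print(n,np.round(C[uv[1],uv[0]],1))
```

```text
cradle base [[532.3, -42.1, 10.0], [570.1, -380.4, 10.0], [490.6, -388.7, 10.0], [452.3, -51.3, 10.0]]
[ 511.32006937 -215.63060554   10.        ] [np.float64(80.49684177047797), np.float64(340.3428045269497), np.float64(80.01607850593321), np.float64(339.59024006640175)]
yaw 1.6829908888452618
cup top [[526.7, -353.1, 91.0]]
rider top [[499.2, -110.9, 90.0]]
knifeblock [[519.1, -281.0, 75.0]]
collar [[511.5, -212.7, 72.0]]
stand base [[567.1, 309.5, 19.0], [528.6, 86.8, 19.0], [432.8, 103.3, 19.0], [473.6, 326.2, 19.0]]
[500.50771029 206.45148009  19.        ] [np.float64(94.99504629577392), np.float64(226.0510300100806), np.float64(97.17073138721138), np.float64(226.6198792367596)]
yaw 1.3947727506839616
post [[517.3, 300.9, 73.0]]
cheek [[514.4, 157.7, 92.0], [473.8, 155.7, 92.0]]
cup [ 525.  -352.4   91.4]
rider [ 499.8 -109.9   89.2]
bar [ 508.1 -198.5   71.4]
basecr [ 469.3 -130.1   12.3]
base [466.6 255.   17.4]
dish [ 602.9 -169.3   12.9]
drop [617.8 -51.9  71.1]
vial [603.2  55.5  52.6]
```

```bash
cat >> h.py <<'E'
def R(yaw,flip=False):
    # beam yaw -> tool down, jaws across the beam. tool y = -b (camera on scale side) unless flip
    b=np.array([np.cos(yaw),np.sin(yaw),0.]); x=np.cross(b,[0,0,1.])
    if flip: x=-x
    z=np.array([0,0,-1.]); return np.column_stack([x,np.cross(z,x),z])
E
python3 - <<'E'
from h import *
from workcell import *
b=np.array([np.cos(1.683),np.sin(1.683)]); k=np.array([518.7,-281.2])
n=k+b*40
for fl in (0,1):
  for p,y in (((*(k+b*200),200),1.683),((*n,43),1.683),((*n,200),1.683),((505,200,140),1.395)):
    q=inverse_kinematics(np.array(p),R(y,fl)); print(fl,p,None if q is None else np.round(q,2))
E
```

```text
0 (np.float64(496.30632261334887), np.float64(-82.45764615185169), 200) [ 0.48  0.41 -0.56  1.93  0.28  0.88 -0.11]
0 (np.float64(514.2212645226698), np.float64(-241.45152923037034), 43) [ 0.55  0.71 -0.3   1.87  0.34  0.61  0.14]
0 (np.float64(514.2212645226698), np.float64(-241.45152923037034), 200) [ 0.64  0.49 -0.42  1.77  0.25  0.93  0.23]
0 (505, 200, 140) [ 0.12  0.65 -0.85  1.87  0.61  0.91 -1.21]
1 (np.float64(496.30632261334887), np.float64(-82.45764615185169), 200) [-0.58  0.51  0.87  1.98 -0.51  0.88 -2.47]
1 (np.float64(514.2212645226698), np.float64(-241.45152923037034), 43) [ 0.12  0.73  0.3   1.89 -0.37  0.58 -2.36]
1 (np.float64(514.2212645226698), np.float64(-241.45152923037034), 200) [ 0.1   0.49  0.33  1.8  -0.2   0.89 -2.51]
1 (505, 200, 140) [ 0.33  0.87 -1.28  1.86  0.92  1.16  1.69]
```

Run:
```python
from h import *
from workcell import *
b=np.array([np.cos(1.683),np.sin(1.683)]); k=np.array([518.7,-281.2])
clamp()
movep(np.array([*(k+b*90),230]),R(1.683))
c=camera('wrist'); save(c,'w1'); s=read_state(); print(s['time'],s['eef_pos'],s['ft_force'],s['finger_gap'])
```

```text
2.6833 [ 508.23188009 -193.1104852   229.85599794] [-0.30911668 -0.92599575 -0.18199232] -0.30803238331191174
```

View pics/w1.png

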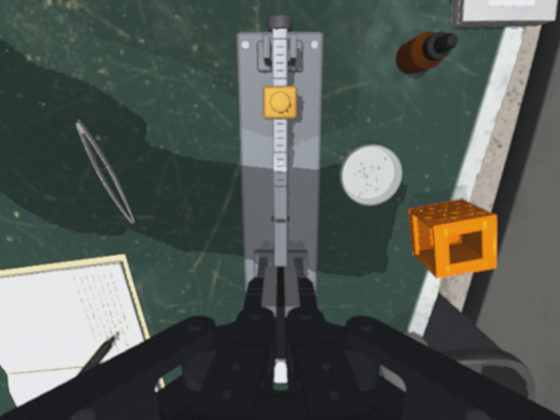

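Run:
```python
from h import *
c=load('w1'); im=c['image']
hsv=cv2.cvtColor(im,cv2.COLOR_BGR2HSV)
m=cv2.inRange(hsv,(15,100,120),(35,255,255)); m[:,330:]=0; m[:60]=0;m[150:]=0
ys,xs=np.nonzero(m); print('brass bbox',xs.min(),xs.max(),ys.min(),ys.max())
print('screw',onz(c,[(280,101)],90).round(1),'body',onz(c,[(xs.min(),ys.min()),(xs.max(),ys.max()),(xs.min(),ys.max())],78).round(1))
C=cloud(c)
for r in (60,75,140,160,200,230): 
    z=C[r,:,2]; u=np.nonzero((z>60)&(z<80))[0]; u=u[(u>250)&(u<310)]; print(r,u.min() if len(u) else 0,u.max() if len(u) else 0, onz(c,[((u.min()+u.max())/2,r)],69).round(1) if len(u) else '', np.nanmedian(z[u]) if len(u) else '')
print('collar',onz(c,[(281,218)],72).round(1), C[101,280],C[215,281])
a=cv2.resize(im[10:290,215:345],None,fx=2.8,fy=2.1,interpolation=cv2.INTER_CUBIC);cv2.imwrite('pics/w1z.png',a)
```

```text
brass bbox 263 296 86 118
screw [[ 499.5 -108.7   90. ]] body [[ 484.8  -98.3   78. ]
 [ 513.9 -119.9   78. ]
 [ 487.1 -122.9   78. ]]
60 273 287 [[496.  -76.4  69. ]] 67.41978373566832
75 273 287 [[497.2 -87.7  69. ]] 67.7342408814506
140 274 287 [[ 503.3 -139.4   69. ]] 67.37155967338154
160 274 287 [[ 505.2 -156.3   69. ]] 67.42269224818082
200 274 286 [[ 508.6 -191.7   69. ]] 66.99963450908183
230 276 286 [[ 512.6 -219.8   69. ]] 67.30667541251813
collar [[ 511.3 -207.5   72. ]] [ 499.51123213 -108.59440391   88.36891379] [ 511.07528415 -205.58707612   68.77649932]
```

View pics/w1z.png

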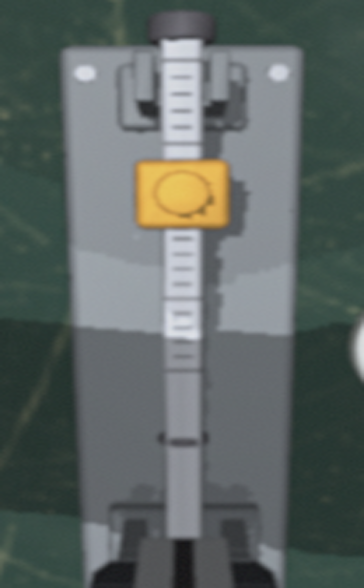

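```bash
cat >> h.py <<'E'
YAW=1.685; B=np.array([np.cos(YAW),np.sin(YAW)]); KN=np.array([518.9,-280.0])
def at(s,z): return np.array([*(KN+B*s),z])
E
python3 - <<'E'
from h import *
from workcell import *
movel(at(204,200),frame=R(YAW),max_speed=200)
print(movel(at(204,73.5),max_speed=100,guard=6), read_state()['eef_pos'])
print(movel(at(125,73.5),max_speed=60,guard=7), read_state()['eef_pos'],read_state()['ft_force'])
c=camera('wrist'); save(c,'w2');c=camera('scene'); save(c,'s2')
print(read_state()['time'])
im=c['image'];cv2.imwrite('pics/s2z.png',cv2.resize(im[165:275,235:385],None,fx=5,fy=5))
E
```

```text
False [495.94743011 -77.3854503   73.96495264]
False [ 504.52547084 -155.59612046   73.47524926] [ 0.82211193 -0.64372974  0.41723585]
6.4083
```

View pics/s2z.png

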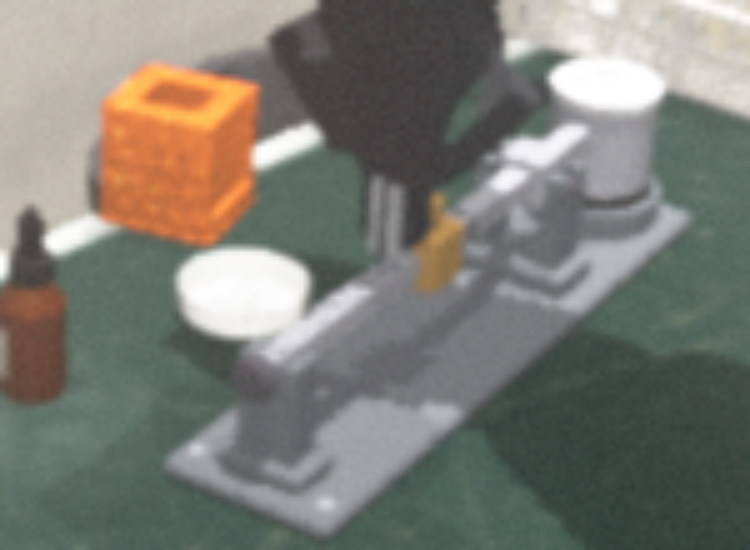

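View pics/w2.png

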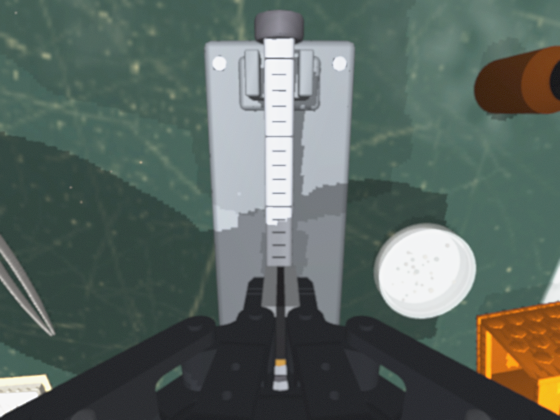

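Rider is being pushed along; the brass block sits against the finger (scene crop 438,255) and the beam is still seated. Pushing home.

Run:
```python
from h import *
from workcell import *
print(movel(at(97,73.5),max_speed=25,guard=6))
s=read_state(); print(s['eef_pos'],s['ft_force'],'s=',(s['eef_pos'][:2]-KN)@B)
wait(0.3)
movel(at(125,73.5),max_speed=100); movel(at(85,230),max_speed=200); open_gripper()
c=camera('wrist'); save(c,'w3');c=camera('top'); save(c,'t3')
print(read_state()['time'],read_state()['finger_gap'])
im=c['image'];cv2.imwrite('pics/t3z.png',cv2.resize(im[170:260,255:420],None,fx=4.8,fy=4.8,interpolation=cv2.INTER_CUBIC))
```

```text
True
[ 506.66536608 -173.80117229   73.21505723] [-0.61654457  1.62818349  0.78193208] s= 106.9012369736311
9.625 85.4408376046836
```

View pics/t3z.png

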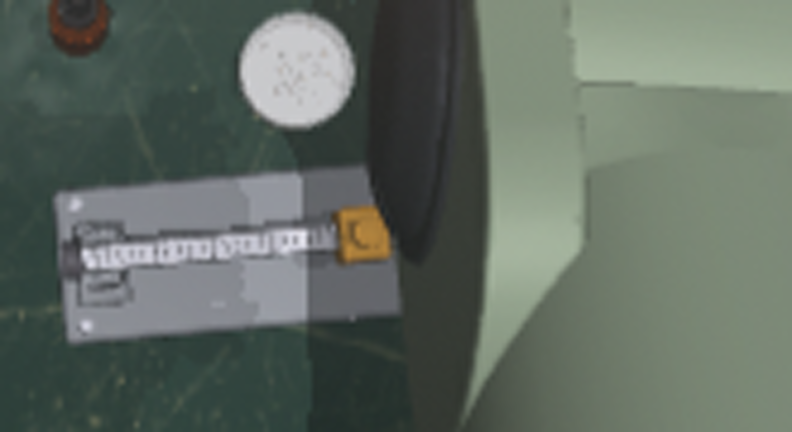

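View pics/w3.png

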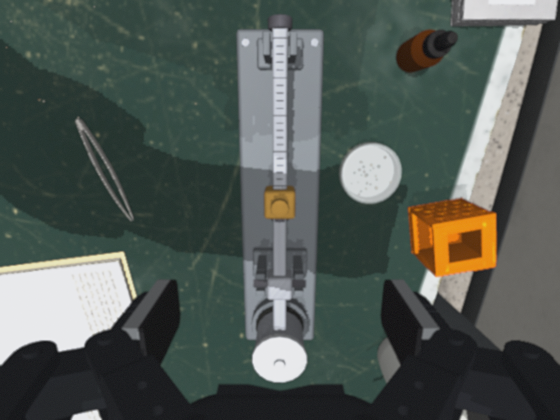

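Run:
```python
from h import *
c=load('w3'); im=c['image']; C=cloud(c)
cv2.imwrite('pics/w3z.png',cv2.resize(im[180:390,230:330],None,fx=3.8,fy=2.8*1,interpolation=cv2.INTER_CUBIC))
m=C[...,2]
# cup top by height
mm=(m>85)&(m<97); mm[:320]=0; mm[:,:240]=0; mm[:,320:]=0
P=C[mm]; print('cup',len(P),P.mean(0).round(1),P[:,:2].min(0),P[:,:2].max(0))
mm=(m>73)&(m<80); mm[:180]=0; mm[230:]=0; mm[:,:240]=0; mm[:,320:]=0
P=C[mm]; s=(P[:,:2]-KN)@B; print('rider body', s.min(),s.max(),np.median(P[:,2]))
mm=(m>68)&(m<80); mm[:230]=0; mm[305:]=0; mm[:,:240]=0; mm[:,320:]=0
P=C[mm]; s=(P[:,:2]-KN)@B; l=(P[:,:2]-KN)@[-B[1],B[0]]
for a in range(-40,80,4):
    k=(s>a)&(s<a+4); print(a,k.sum(), (l[k].min().round(1),l[k].max().round(1),np.median(P[k,2]).round(1)) if k.any() else '')
```

```text
cup 310 [ 527.4 -353.4   86.4] [ 507.03653053 -374.14191276] [ 545.57645953 -335.20728482]
rider body 71.12740591060285 96.86749631185347 75.94191130093782
-40 0 
-36 0 
-32 0 
-28 0 
-24 0 
-20 8 (np.float64(-5.5), np.float64(4.4), np.float64(68.2))
-16 3 (np.float64(-9.3), np.float64(-3.5), np.float64(69.1))
-12 71 (np.float64(-15.2), np.float64(22.0), np.float64(72.7))
-8 115 (np.float64(-21.0), np.float64(22.9), np.float64(73.0))
-4 86 (np.float64(-12.1), np.float64(11.0), np.float64(73.0))
0 93 (np.float64(-12.1), np.float64(11.0), np.float64(73.1))
4 96 (np.float64(-12.0), np.float64(11.0), np.float64(73.2))
8 151 (np.float64(-22.6), np.float64(20.7), np.float64(71.9))
12 25 (np.float64(-21.6), np.float64(22.5), np.float64(68.6))
16 6 (np.float64(-4.3), np.float64(4.3), np.float64(68.2))
20 5 (np.float64(-3.4), np.float64(4.3), np.float64(68.1))
24 7 (np.float64(-4.3), np.float64(3.3), np.float64(68.4))
28 8 (np.float64(-5.2), np.float64(4.2), np.float64(68.3))
32 6 (np.float64(-3.3), np.float64(5.1), np.float64(68.3))
36 5 (np.float64(-4.3), np.float64(5.1), np.float64(68.3))
40 4 (np.float64(-4.2), np.float64(1.4), np.float64(68.4))
44 8 (np.float64(-5.2), np.float64(4.2), np.float64(68.3))
48 7 (np.float64(-3.3), np.float64(5.1), np.float64(68.7))
52 4 (np.float64(-2.4), np.float64(4.1), np.float64(68.2))
56 4 (np.float64(-5.1), np.float64(1.3), np.float64(68.4))
60 0 
64 0 
68 0 
72 0 
76 0
```

View pics/w3z.png

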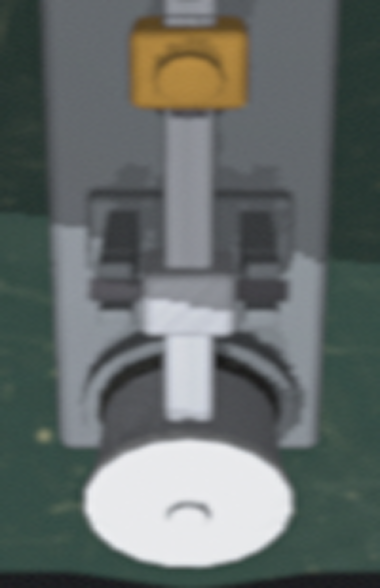

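Run:
```python
from h import *
from workcell import *
movel(at(40,150),frame=R(YAW),max_speed=200)
print(movel(at(40,43.3),max_speed=100,guard=10))
clamp(); wait(0.2)
s=read_state(); print(s['finger_gap'],s['eef_pos'],s['ft_force'],s['time'])
c=camera('scene'); save(c,'s4')
movel(at(40,75),max_speed=40); 
s=read_state(); print(s['finger_gap'],s['eef_pos'],s['ft_force'],s['torque'],s['time'])
movel(at(40,140),max_speed=100); wait(0.3)
s=read_state(); print(s['finger_gap'],s['eef_pos'],s['ft_force'],s['torque'],s['time'])
c=camera('scene'); save(c,'s5')
im=c['image'];cv2.imwrite('pics/s5z.png',cv2.resize(im[125:275,235:385],None,fx=4,fy=4))
c=camera('wrist'); save(c,'w5')
```

```text
False
10.26631402000216 [ 514.62956911 -240.12370834   43.44920605] [1.42613805 3.3844606  4.45643608] 12.3167
11.241068963780192 [ 514.1973768  -240.25350953   74.82169563] [ 0.13537999  0.15676816 -7.39482428] [ 0.01085505 -0.02487856 -0.0090781 ] 13.3083
11.017097792379143 [ 514.1731424  -240.16183682  139.58435808] [ 0.78045584 -0.50641486 -7.75714478] [ 0.0174683  -0.00753124 -0.0118858 ] 14.4083
```

View pics/s5z.png

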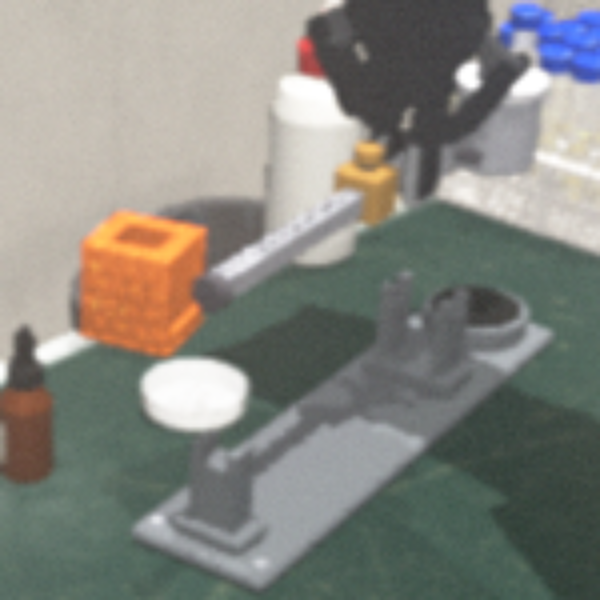

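View pics/w5.png

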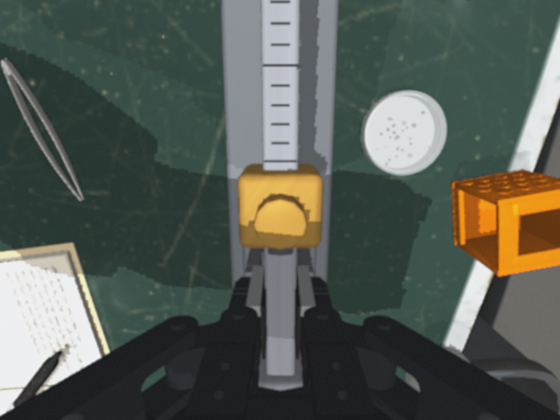

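Run:
```python
from h import *
for n in ('top0','scene0'):
    c=load(n); C=cloud(c); X,Y,Z=C[...,0],C[...,1],C[...,2]
    roi=(X>420)&(X<590)&(Y>70)&(Y<345)
    P=C[roi&(Z>14)&(Z<24)][:,:2]; 
    r=cv2.minAreaRect(P.astype(np.float32)); print(n,'base',r)
    for lo in (84,):
        P=C[roi&(Z>lo)&(Z<100)]; print('cheek top',len(P),P.mean(0).round(1))
        r=cv2.minAreaRect(P[:,:2].astype(np.float32)); print(r)
    P=C[roi&(Z>64)&(Z<80)&(Y>260)]; print('post',len(P),P.mean(0).round(1) if len(P) else '')
```

```text
top0 base ((499.88604736328125, 207.77699279785156), (229.96307373046875, 100.7845458984375), 79.63655853271484)
cheek top 72 [493.3 167.5  88.4]
((491.98681640625, 168.30303955078125), (30.035646438598633, 48.11201095581055), 81.6130142211914)
post 40 [517.  300.8  72.4]
scene0 base ((497.7304992675781, 210.5408172607422), (228.87010192871094, 102.47432708740234), 79.899658203125)
cheek top 130 [489.8 172.3  87.9]
((491.02593994140625, 170.6774139404297), (30.717580795288086, 52.02860641479492), 78.5284652709961)
post 94 [513.7 303.8  72.5]
```

Run:
```python
from h import *
from workcell import *
y=1.393; b=np.array([np.cos(y),np.sin(y)]); N=np.array([492.8,168.])
movel(at(40,190),max_speed=80)
p=N+b*(40-110)
movel(np.array([*p,190]),frame=R(y),max_speed=120)
wait(0.3)
c=camera('wrist'); save(c,'w6'); c=camera('scene'); save(c,'s6')
s=read_state(); print(s['finger_gap'],s['eef_pos'],s['ft_force'],s['torque'],s['time'])
```

```text
10.83196001050512 [480.41947877  99.08869607 190.01038233] [-0.54102827 -0.79600756 -7.71050877] [0.00784409 0.02889463 0.00106449] 18.675
```

View pics/w6.png

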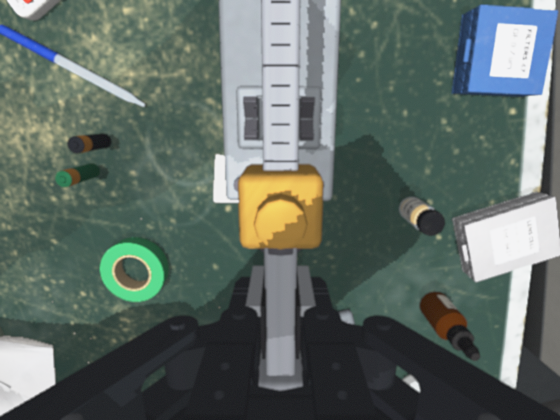

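View pics/s6.png

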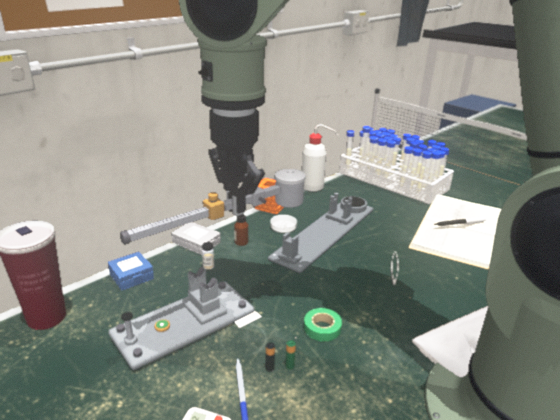

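Run:
```python
from h import *
c=load('w6'); C=cloud(c); X,Y,Z=C[...,0],C[...,1],C[...,2]
y=1.393; b=np.array([np.cos(y),np.sin(y)]); a=np.array([-b[1],b[0]]); N=np.array([492.8,168.])
roi=(Y>120)&(Y<220)&(X>440)&(X<545)
m=roi&(Z>76)&(Z<97); P=C[m]; D=P[:,:2]-N; s=D@b; l=D@a
for sg in (-1,1):
    k=l*sg>10; print(sg,k.sum(),'s',s[k].min(),s[k].max(),'l',l[k].min(),l[k].max(),'z',np.percentile(P[k,2],[2,50,98]))
    for t in np.arange(-22,22,3):
        kk=k&(s>=t)&(s<t+3)
        if kk.any(): print('   ',round(t),np.median(P[kk,2]).round(1),kk.sum())
print(cv2.minAreaRect(P[np.abs(l)>10][:,:2].astype(np.float32)))
# base edges lateral near top of image
m=(Z>13)&(Z<24)&(Y>150)&(Y<260); P=C[m]; D=P[:,:2]-N; s=D@b; l=D@a
for t in range(-20,60,10):
    k=(s>t)&(s<t+10)&(np.abs(l)<70); 
    if k.any(): print(t,l[k].min().round(1),l[k].max().round(1))
# beam held: bar & rider
m=(Z>190)&(Z<245)&(np.abs(X-495)<60); 
for r in (20,80,150):
    zz=Z[r]; u=np.nonzero((zz>185)&(zz<225))[0]; u=u[(u>250)&(u<310)]; print('bar',r,u.min(),u.max(),C[r,(u.min()+u.max())//2].round(1), np.median(C[r,u],axis=0).round(1))
s=C[215:245,240:322].reshape(-1,3); s=s[(s[:,2]>215)]; D=(s[:,:2]-np.array([480.4,99.1])); print('rider', (D@b).min(),(D@b).max(),(D@a).min(),(D@a).max())
s=C[165:248,240:322].reshape(-1,3); s=s[(s[:,2]>214)]; D=(s[:,:2]-np.array([480.4,99.1])); print('rider', (D@b).min(),(D@b).max(),(D@a).min(),(D@a).max())
```

```text
-1 604 s -12.68078391062828 17.25590612074873 l -23.536808478656816 -14.576291704672732 z [77.33560987 85.65474308 90.22124152]
    -13 87.6 56
    -10 89.0 68
    -7 86.1 58
    -4 83.4 67
    -1 80.2 64
    2 80.3 47
    5 83.3 61
    8 85.9 51
    11 88.5 67
    14 88.1 64
    17 80.5 1
1 648 s -12.755925060352999 17.655219961896915 l 15.281448094255746 24.55310267949863 z [78.40003828 86.07636756 90.32045733]
    -13 87.6 57
    -10 89.0 69
    -7 86.4 58
    -4 83.8 65
    -1 80.7 64
    2 80.1 52
    5 83.0 67
    8 85.9 58
    11 88.5 74
    14 88.2 74
    17 86.5 10
((492.74359130859375, 170.5372314453125), (30.415945053100586, 48.06795120239258), 79.9180908203125)
-20 -42.8 49.8
-10 -48.6 50.4
0 -49.0 49.9
10 -48.7 50.4
20 -49.1 49.9
30 -49.4 50.5
40 -49.3 49.8
50 -49.6 50.4
bar 20 261 299 [499.1 199.9 214.4] [499.1 199.9 213.9]
bar 80 262 298 [496.1 183.1 212.7] [496.1 183.  213.9]
bar 150 263 298 [492.2 161.3 213.6] [492.3 161.2 213.8]
rider 32.38447312207346 47.21046973407772 -14.574994384633992 13.083731929720718
rider 31.41602983900125 58.44165170472195 -14.574994384633992 13.083731929720718
```

Run:
```python
from h import *
from workcell import *
y=1.394; b=np.array([np.cos(y),np.sin(y)]); N=np.array([492.7,170.4]); p=N+b*39.7
movel(np.array([*p,190]),frame=R(y),max_speed=100)
print(movel(np.array([*p,86.8]),max_speed=60,guard=8))
wait(0.6)
s=read_state(); print(p,s['finger_gap'],s['eef_pos'],s['tool_rot'][:,0].round(4),s['ft_force'],s['torque'],s['qvel'].round(4),s['time'])
for n in ('scene','wrist','top'): c=camera(n); save(c,n+'7')
c=load('scene7');cv2.imwrite('pics/s7z.png',cv2.resize(c['image'][200:370,95:285],None,fx=4,fy=3.5,interpolation=cv2.INTER_CUBIC))
```

```text
False
[499.68230683 209.48116415] 11.159451041557672 [499.6913313  209.49664609  86.81460628] [ 0.9844 -0.1759  0.    ] [-0.15542144 -0.21401725 -8.01349648] [ 0.04450814 -0.0030675  -0.02397676] [ 0.     -0.0002 -0.0007  0.0014  0.0004  0.0001 -0.0004] 22.4083
```

View pics/s7z.png

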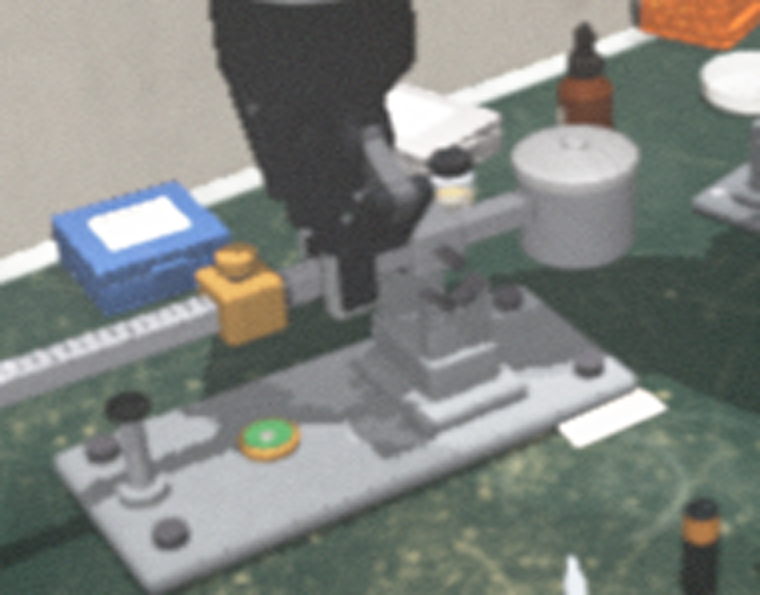

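View pics/top7.png

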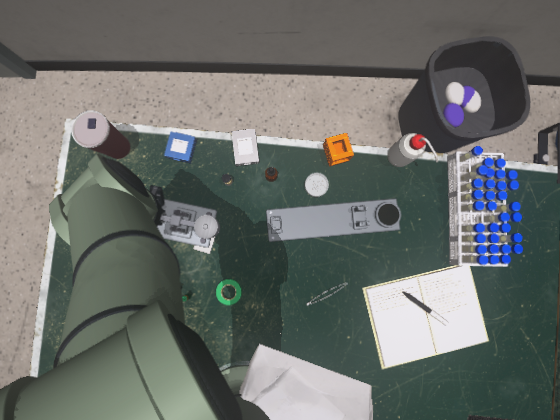

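View pics/wrist7.png

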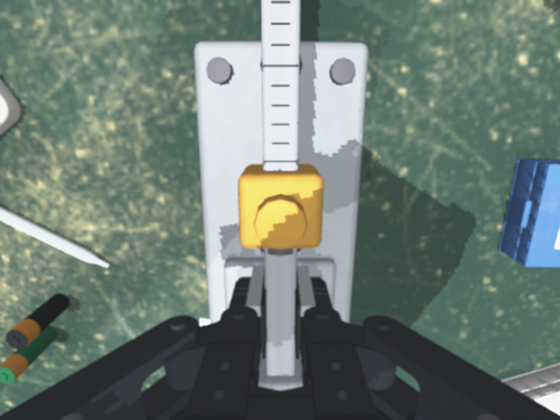

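Run:
```python
from h import *
c=load('top7'); cv2.imwrite('pics/t7z.png',cv2.resize(c['image'][180:255,145:225],None,fx=7,fy=7,interpolation=cv2.INTER_CUBIC))
C=cloud(c); y=1.394; b=np.array([np.cos(y),np.sin(y)]); a=np.array([-b[1],b[0]]); N=np.array([492.7,170.4])
D=C[...,:2]-N; s=D@b; l=D@a; Z=C[...,2]
m=(Z>122)&(Z<145)&(s<-40)&(s>-120)&(abs(l)<40); print('cup',m.sum(),np.median(Z[m]),s[m].min(),s[m].max(),l[m].min(),l[m].max())
m=(Z>110)&(Z<124)&(s<20)&(s>-25)&(abs(l)<25); print('block',m.sum(),np.median(Z[m]),s[m].min(),s[m].max(),l[m].min(),l[m].max())
m=(Z>80)&(Z<96)&(s<30)&(s>-30)&(abs(l)<30)&(abs(l)>14); print('cheek',m.sum(),np.median(Z[m]),s[m].min(),s[m].max(),l[m].min(),l[m].max())
c=load('wrist7');C=cloud(c);
for r in (20,80,150):
    u=np.arange(266,296); print('bar',np.nanmedian(C[r,u],axis=0).round(1))
c=load('scene7');C=cloud(c);D=C[...,:2]-N; s=D@b; l=D@a; Z=C[...,2]
for q in range(-110,215,15):
    m=(s>q)&(s<q+15)&(abs(l)<12)&(Z>95)&(Z<140); print(q,m.sum(),np.percentile(Z[m],90).round(1) if m.any() else '',end='; ')
```

```text
cup 449 128.42351493849412 -104.4406314101195 -50.4385233738973 -27.864035416095277 26.24484616970022
block 151 115.82281002146954 -24.544854007544554 19.7276629873068 -24.79994833655183 20.30167847372833
cheek 65 87.79642532079515 -16.767656433423603 13.177203448396702 -23.995037795353838 23.684679522300346
bar [518.4 310.5 110.8]
bar [515.4 293.4 110.6]
bar [511.5 271.7 111. ]
-110 15 128.5; -95 52 130.5; -80 71 133.9; -65 122 129.4; -50 106 125.1; -35 83 112.6; -20 60 118.5; -5 55 118.5; 10 62 110.5; 25 13 129.6; 40 132 134.8; 55 80 112.8; 70 83 133.9; 85 155 131.9; 100 106 113.1; 115 113 113.2; 130 116 113.4; 145 121 113.4; 160 126 113.4; 175 129 113.5; 190 148 113.6; 205 140 112.6;
```

View pics/t7z.png

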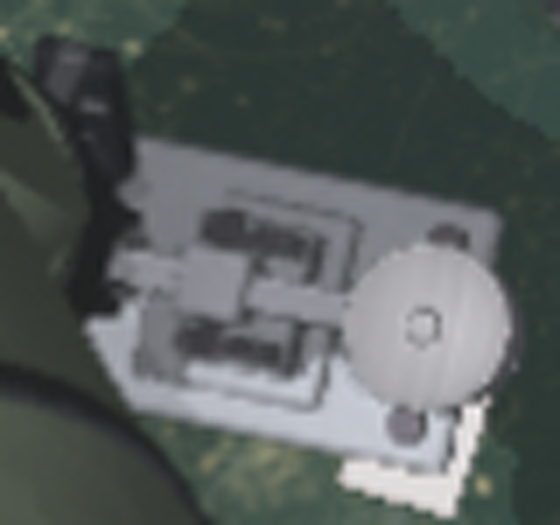

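Run:
```python
from workcell import *
s=read_state(); print(s['finger_gap'],s['eef_pos'],s['ft_force'],s['time'])
finish_job()
```

```text
10.826217968163517 [499.68564125 209.48975445  86.79762792] [-0.21980252  0.27331277 -6.81102482] 22.5583
the job is handed in; nothing more can be done
```

The beam is held level over the stand, gripped at its balance point. I handed the job in at about 22.6 s of the 54 s allowed; the system reports no verdict.

- **Rider:** I pushed it along the beam with closed fingers until the force guard stopped it at the collar. The wrist depth image then showed it from 71 to 97 mm from the knife axis, which is exactly home. After the lift it was 45 mm from the grip point, against 44 mm nominal. I did not measure it again at the end, but the last pictures show it unmoved.
- **Lift:** I gripped the bare bar about 40 mm from the knife axis and lifted it straight out. The wrist carried about 7.8 N with almost no moment, so the beam is balanced.
- **Position over the notches:** In the top camera the knife is centred over the notches to within about 1 mm both ways. The knife edge is about 21 mm above the notch bottoms, worked out from the gripper height.
- **Level and alignment:** The bar height varies by about 1 mm along the beam. It was parallel to the stand to about 0.01 rad when last measured, just before lowering. The cup is on the side away from the rest post.
- **Contacts and other objects:** The wrist force shows only the beam's weight, so there is no sign of contact with the stand. The dropper, dish and vial look undisturbed.
- **Disagreement between cameras:** The scene camera put the notches 2 to 4 mm away from where the wrist camera and the corrected top view did. I used the wrist camera's value, and the last top-camera view confirmed it.

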